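# Count to the third gap and shelve the jar

### The job

With the fingers closed, run a fingertip along the top of the wooden rack's rail to count its gaps, touching the rail behind the first gap next to the tall knobbed post, then the second, then the third, and stop there without going on to the fourth. Then push the small squat jar standing in front of the rack across the table into that third gap, fully home against the rail. Only push the jar, keeping it upright and never lifting it, leave everything else where it is, and finish clear of everything.

Things in the scene. Friction and masses are not known exactly. Their poses are not given: they have to be found in the camera images.
- rack: Fixed pale wooden jar rack: a rail with seven dividers in front, making six gaps open to the robot, the bare table as their floor. Origin: on the table, at the front face of the rail, midway along it; +x away from the robot, y along the rail. Gaps are counted from the end where the post stands, full and empty alike. The third is always empty.
- rail_mid (a point): Middle of the rail's top. The rail is a straight board 452 mm long (along the rack's y), 20 mm deep (rack x 0 to 20), its flat smooth top 70 mm above the table. The point is at rack x +10, y 0.
- divider_mid (a point): Foot of the rounded nose of the middle divider, at rack x -50, y 0. Dividers are 8 mm thick, 50 mm tall, run from the rail to x -50, and stand at y 0, +-74, +-148, +-222.
- gap_left (a point): On the table, mid-mouth of the gap just left (+y) of the middle divider, rack x -50, y +37. Each gap is 66 mm wide, 50 mm deep; centres at rack y +-37, +-111, +-185. A jar fully home has its centre at rack x -27 and sticks out 4 mm past the dividers. The third gap is this one if the post is at the rack's +y end, else the one at y -37.
- post: Fixed tall pale wooden post with a knob, 150 mm tall, 36 mm across at most, at one end of the rack (either end, it varies), in line with the rail: rack x +10, y +245 or -245. Along the rail the middles of the first, second, third and fourth gaps lie 60, 134, 208 and 282 mm from it. Origin: centre of its underside.
- stub: Fixed low square wooden foot block, 32 x 32 mm, 30 mm tall, at the other end of the rack from the post. Origin: centre of its underside.
- jar: The jar to push: small squat round glass jar of red tomatoes, flat white lid, 54 mm across, 66 mm tall, 0.12 to 0.24 kg, loose on the table between the rack and the robot. It slides at a push of about 1 to 3 N; push low, within its bottom 40 mm, or it may tip. Origin: centre of its underside.
- rackjar_a: Small squat jar, same kind and size as the jar (54 mm across, 66 mm tall), already standing in a gap of the rack; leave it there. Origin: centre of its underside.
- rackjar_b: Small squat jar, same kind and size as the jar (54 mm across, 66 mm tall), already standing in a gap of the rack; leave it there. Origin: centre of its underside.
- rackjar_c: Small squat jar, same kind and size as the jar (54 mm across, 66 mm tall), already standing in a gap of the rack; leave it there. Origin: centre of its underside.
- tall_jar: Tall jar of yellow fruit, 76 mm across, 125 mm tall, a bystander standing to the left. Origin: centre of its underside.
- tomato: Ripe tomato, 76 mm across, 50 mm tall with a stalk to 62 mm, a bystander lying to the right. Origin: underside.
- spare_lid: Spare jar lid lying flat, 66 mm across, 13 mm tall, a bystander on the right. Origin: centre of its underside.
- spoon: Wooden spoon 240 mm long lying on the left, a bystander. Origin: underside, its length along its x.
- mug: White mug, 80 mm across, 90 mm tall, with a handle, a bystander at the right. Origin: centre of its underside.
Things that resemble listed ones, but are neither listed nor needed, are in the scene too. Several things have the shape of the post; the one meant has the colours described above.

How it is judged:
By the outcome, as a careful person would: the job done as asked, in the order asked, and still so for the second after the job is handed in, with the robot touching nothing.
It also fails if it takes over 72 s, if anything falls off the work surface, if the arm or the gripper's body presses on something with over 40 N, if the wrist force passes 120 N, or if a joint passes its speed limit or range.

### The arm

A 6-joint arm with a two-finger parallel gripper is mounted at the origin on the work surface. World frame = base frame: x ahead of the robot, y to its left, z up, the work surface at z = 0. Lengths are in m, angles in rad, forces in N, time in s.
With the tool pointing down it reaches from about 0.35 to 0.975 m from the base axis. Payload 4.9 kg.
Tool frame: the origin (TCP) lies midway between the tips of the shut fingers; the grasp point (between the pads) lies 19 mm behind it; z points along the fingers, y is the direction in which the jaws open and shut (so a half turn about z gives the same grasp; the last joint's range is limited). The gripper opens to 85 mm and grips with 20 to 120 N. Pads are 22 mm wide; open, the fingers measure 114 mm over their backs; the gripper's body (76 mm by 85 mm) begins 54 mm behind the grasp point. The pads swing forward as they close: fully open they stand 13 mm farther back than shut.
Start: joints at [1.215, 0.053, 1.613, -0, 1.476, -0.119], TCP at [0.147, 0.608, 0.231] pointing down, gripper open.
Joint ranges: [-3.01, 3.01], [-1.01, 2.22], [0.06, 2.58], [-1.02, 4.17], [0.09, 2.62], [-3.14, 3.14]. Speed limits (rad/s): [2.57, 2.57, 3.14, 3.14, 3.14, 3.14].

### API

Orientations are given as a rotation vector (axis times angle).
In Python, from station import ctrl gives the robot as it stands.
- The arm moves only by the tool play_rows, never from a script. Its argument "motion" is a list that holds one entry, the list of rows, each a list of 7 numbers: the closure, from -1 (fully open) to 1 (shut), then the shift along the tool's x, y, z in cm, then the turn, a rotation vector about the tool's x, y, z in degrees. A call has 1 to 20 rows; each row is the pose to reach, as a shift and turn from the pose measured when the call began, along the tool's axes at that moment; what a row does not reach only later rows make up. A row lasts 1/8 s, in which the tool goes at most 62.5 mm and 10.7 degrees, less where a joint would pass 70% of its speed; a pose out of reach is approached as far as the arm can. A call with a gripper value outside its range is refused whole. The fingers move at their own pace and stop on an object; "newtons" is the grip in N (left out, the last holds). Time passes only in rows, so rows that repeat a pose let the fingers close. It gives the time, the measured TCP pose, the force and the opening at its end, in the units of the state.
- ctrl.get_obs(): the state, without advancing time (a new reading comes with each control period).
- ctrl.get_image(name): name is "scene" or "top"; returns a dict with "color" (480x640x3 uint8, red, green, blue), "mtx" (3x3 intrinsics, pixels), "D" ([k1, k2, p1, p2, k3] as OpenCV has them; the pictures are not rectified), "T" (4x4, takes a point from camera to world coordinates). Camera axes: x right, y up, looking along -z (the intrinsics and any distortion apply to the point x, -y, -z); pixel columns grow to the right and rows downward; lengths in m; the calibration is good to about 2 mm. A picture is of the moment at which its call begins. There is no depth.
- ctrl.finish_job(): hands the job in, once; it reports no verdict.
The state is a dict: "t": time; "q": joint angles; "dq": joint speeds; "effort": joint torques, N m; "tool_pos": TCP position; "tool_rot": TCP orientation; "contact_force": force on the tool from outside, world axes, zero at the start; "wrist_torque": the same for the moment, N m; "opening": finger opening in m.
Only numpy, scipy, OpenCV 4.12 (cv2) and the standard library are available. Lean on these libraries where they do the work, as an engineer would, in place of code of your own. Each camera call takes 0.05 s, during which the arm holds its last target.

## Working session

There is one attempt and no reset: what is moved stays moved. The work goes in short steps, Python scripts to look and compute and a tool call to move; the robot and the scene stay as the last step left them, time stands still between calls to the robot, and variables do not carry over. Pictures are saved under pics/ and viewed, and the job is handed in when it is done.

Besides the shell and the picture viewer there is one more tool, called after "Request:" as name([rows], argument=value, ...), one row to a line, values as JSON. play_rows: Moves the arm, as the interface text tells. Its arguments: {"type":"object","properties":{"motion":{"type":"array"},"newtons":{"type":"number"}},"required":["motion"]}

```bash
mkdir -p pics; ls; python3 - <<'E'
from station import ctrl
import cv2,numpy as np
o=ctrl.get_obs()
for k,v in o.items(): print(k,np.round(v,3))
for n in ("scene","top"):
    d=ctrl.get_image(n); cv2.imwrite(f"pics/{n}0.png",d["color"][:,:,::-1]); print(n,d["mtx"],d["D"],np.round(d["T"],3))
E
```

```text
pics
t 0.0
q [ 1.215  0.053  1.614  0.     1.476 -0.119]
dq [0.    0.001 0.002 0.    0.    0.001]
effort [ 1.0000e-03 -3.9370e+01 -3.7017e+01  0.0000e+00  7.0000e-03  0.0000e+00]
tool_pos [0.146 0.607 0.23 ]
tool_rot [-3.710e-01 -3.119e+00  3.000e-03]
contact_force [0.962 0.355 0.067]
wrist_torque [-0.033 -0.005  0.007]
opening 0.085
scene [[499.2953422    0.         317.40532693]
 [  0.         499.2953422  243.43989424]
 [  0.           0.           1.        ]] [-0.08991908  0.          0.          0.          0.        ] [[-0.439 -0.56   0.703  1.45 ]
 [ 0.899 -0.278  0.339  0.424]
 [ 0.006  0.78   0.625  0.892]
 [ 0.     0.     0.     1.   ]]
top [[582.75724695   0.         328.71217927]
 [  0.         582.75724695 236.52647527]
 [  0.           0.           1.        ]] [-0.09193851  0.          0.          0.          0.        ] [[-0.008  0.985 -0.172  0.282]
 [-1.    -0.006  0.012 -0.006]
 [ 0.01   0.172  0.985  1.434]
 [ 0.     0.     0.     1.   ]]
```

View pics/scene0.png

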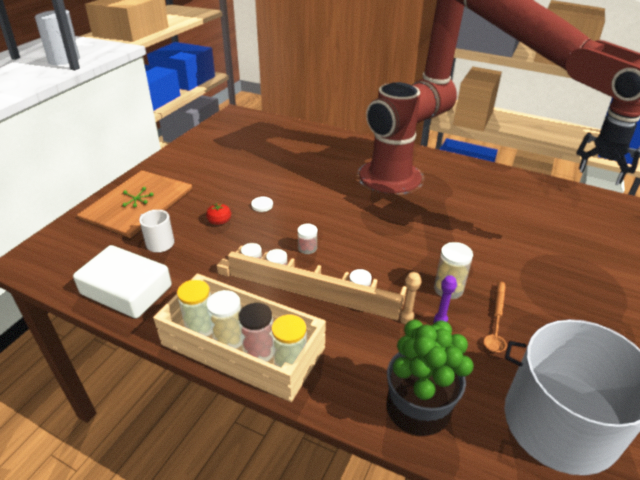

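View pics/top0.png

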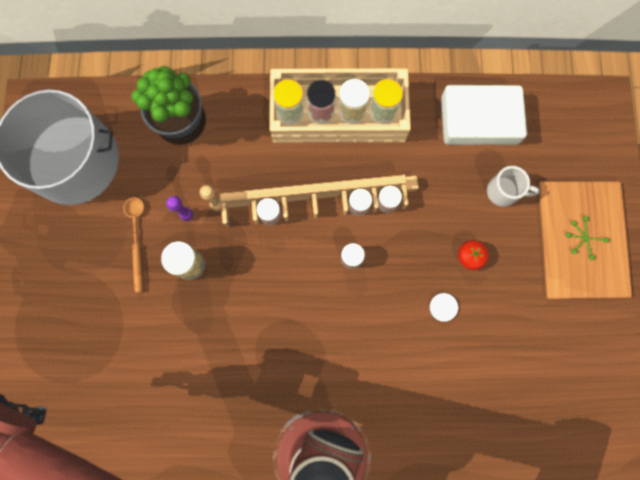

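The pale knobbed post stands at the rack's left (+y) end, at about (207,193) in the top view and (411,295) in the scene view. The purple post at (178,206) is a look-alike. The jar to push could be the one at (353,255) in front of the rack. The rack jars at (268,210), (360,201) and (390,197), the tall jar at (180,260) and the spare lid at (444,307) are the other candidates. By the description it is (353,255). I'll check the post and the jar in close crops.

```bash
cat > h.py <<'E'
from station import ctrl
import cv2,numpy as np
def ray(d,px):
    p=cv2.undistortPoints(np.array([[px]],float),d["mtx"],np.array(d["D"]))[0,0]
    T=np.array(d["T"]); v=T[:3,:3]@np.array([p[0],-p[1],-1.]); return T[:3,3],v
def onz(d,px,z):
    c,v=ray(d,px); return c+v*(z-c[2])/v[2]
def proj(d,P):
    T=np.array(d["T"]); P=np.atleast_2d(P).astype(float)
    pc=(P-T[:3,3])@T[:3,:3]; pc=pc*[1,-1,-1]
    return cv2.projectPoints(pc,np.zeros(3),np.zeros(3),d["mtx"],np.array(d["D"]))[0][:,0]
E
python3 - <<'E'
from h import *
d=ctrl.get_image("top"); c=d["color"][:,:,::-1][165:275,165:425]
cv2.imwrite("pics/topcrop.png",cv2.resize(c,None,fx=3,fy=3,interpolation=cv2.INTER_CUBIC))
d=ctrl.get_image("scene"); c=d["color"][:,:,::-1][215:335,210:460]
cv2.imwrite("pics/scenecrop.png",cv2.resize(c,None,fx=3,fy=3,interpolation=cv2.INTER_CUBIC))
E
```

```text
(no output)
```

View pics/topcrop.png

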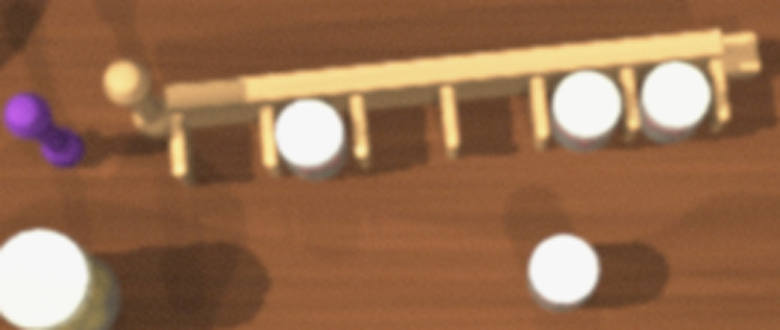

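View pics/scenecrop.png

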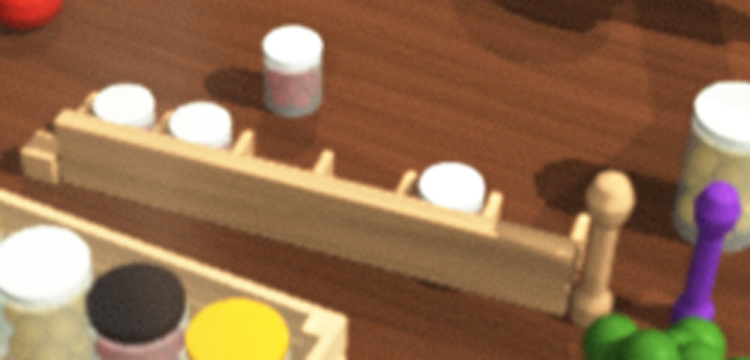

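The crops show the pale post at the +y end. The gaps counted from it are 1 empty, 2 full, 3 empty, 4 empty, 5 and 6 full. The jar at (353,255) stands alone with red contents. Next I'll measure.

```bash
cat > m.py <<'E'
from h import *
d=ctrl.get_image("top"); im=d["color"].astype(float); 
g=cv2.GaussianBlur(im,(0,0),0.8).sum(2)/3
pts=[]
for x in range(228,402,3):
    yp=193-(x-222)*16/180  # approx rail centre
    y0=int(yp-14); col=g[y0:int(yp)+1,x]; gr=np.diff(col); k=int(np.argmax(gr))
    if 0<k<len(gr)-1:
        a,b,c=gr[k-1:k+2]; s=0.5*(a-c)/(a-2*b+c)
    else: s=0
    pts.append((x,y0+k+0.5+s))
pts=np.array(pts)
W=np.array([onz(d,p,0.07)[:2] for p in pts])
l=cv2.fitLine(W.astype(np.float32),cv2.DIST_HUBER,0,0.001,0.001).ravel()
u=l[:2]; u=u*np.sign(u[1]); r=(W-l[2:])@np.array([-u[1],u[0]])
print("back edge dir",u,"yaw deg",np.degrees(np.arctan2(-u[0],u[1])),"resid mm",np.std(r)*1e3, "pt",l[2:])
# white lids
w=((im.min(2)>200)).astype(np.uint8)
n,lab,st,ce=cv2.connectedComponentsWithStats(w)
for i in range(1,n):
    if 150<st[i,4]<3000 and 180<ce[i][1]<320 :
        print("lid",np.round(ce[i],1),st[i,2:],np.round(onz(d,ce[i],0.066),4))
# ends of the rail along mid line (z=.07): profile
xh=np.array([u[1],-u[0]]) # rack +x
p0=l[2:]-xh*0.010
s=np.arange(-0.30,0.32,0.001)
P=np.c_[p0[0]+u[0]*s,p0[1]+u[1]*s,np.full(len(s),0.07)]
px=proj(d,P).astype(np.float32)
v=cv2.remap(g.astype(np.float32),px[:,0].reshape(1,-1),px[:,1].reshape(1,-1),cv2.INTER_LINEAR)[0]
np.save("/tmp/v.npy",v)
for a in range(0,len(s),4): print(f"{s[a]:.3f}:{v[a]:.0f}",end=" ")
print("p0",p0)
E
python3 m.py
```

```text
back edge dir [-0.09576198  0.99540424] yaw deg 5.495178 resid mm 0.5752793343277879 pt [0.6509746  0.01299676]
lid [511.9 184. ] [ 34  32 212] [ 0.649  -0.4732  0.066 ]
lid [389.9 196.2] [ 21  21 358] [ 0.6191 -0.1712  0.066 ]
lid [360.  199.3] [ 21  21 360] [ 0.6117 -0.0988  0.066 ]
lid [267.4 208.9] [ 22  21 370] [0.5892 0.1242 0.066 ]
lid [177.3 257.6] [ 32  32 813] [0.4723 0.3377 0.066 ]
lid [352.4 254.4] [ 22  22 387] [ 0.4775 -0.0785  0.066 ]
lid [443.5 306.9] [ 28  27 585] [ 0.3514 -0.2909  0.066 ]
-0.300:96 -0.296:96 -0.292:96 -0.288:96 -0.284:97 -0.280:96 -0.276:95 -0.272:93 -0.268:91 -0.264:88 -0.260:86 -0.256:89 -0.252:116 -0.248:162 -0.244:187 -0.240:194 -0.236:193 -0.232:192 -0.228:189 -0.224:189 -0.220:198 -0.216:204 -0.212:205 -0.208:205 -0.204:205 -0.200:205 -0.196:205 -0.192:205 -0.188:205 -0.184:205 -0.180:205 -0.176:205 -0.172:205 -0.168:206 -0.164:205 -0.160:205 -0.156:205 -0.152:205 -0.148:205 -0.144:205 -0.140:205 -0.136:205 -0.132:205 -0.128:205 -0.124:205 -0.120:205 -0.116:205 -0.112:205 -0.108:205 -0.104:205 -0.100:205 -0.096:205 -0.092:205 -0.088:205 -0.084
[... 339 characters left out ...]
4:202 0.048:201 0.052:201 0.056:201 0.060:201 0.064:201 0.068:201 0.072:201 0.076:201 0.080:201 0.084:201 0.088:201 0.092:201 0.096:201 0.100:201 0.104:201 0.108:202 0.112:202 0.116:202 0.120:202 0.124:202 0.128:202 0.132:202 0.136:203 0.140:203 0.144:203 0.148:203 0.152:203 0.156:203 0.160:199 0.164:178 0.168:163 0.172:161 0.176:162 0.180:163 0.184:163 0.188:164 0.192:163 0.196:163 0.200:163 0.204:164 0.208:165 0.212:165 0.216:165 0.220:164 0.224:158 0.228:132 0.232:102 0.236:92 0.240:92 0.244:102 0.248:115 0.252:127 0.256:138 0.260:148 0.264:152 0.268:142 0.272:121 0.276:103 0.280:98 0.284:98 0.288:98 0.292:98 0.296:99 0.300:99 0.304:99 0.308:97 0.312:92 0.316:89 p0 [0.64102054 0.01203914]
```

```bash
cat > rack.py <<'E'
from h import *
u=np.array([-0.09576,0.99540]); xh=np.array([u[1],-u[0]])
O=np.array([0.64102,0.01204])+u*0.0023-xh*0.010
def R2W(x,y,z=0): return np.r_[O+xh*x+u*y,z]
def W2R(p): q=np.array(p)[:2]-O; return np.array([q@xh,q@u])
E
python3 - <<'E'
from rack import *
print("O",O)
for p in [(0.6191,-.1712),(.6117,-.0988),(.5892,.1242),(.4775,-.0785)]: print(np.round(W2R(p)*1e3,1))
print("gap3 mouth",R2W(-.05,.037),"home",R2W(-.027,.037),[np.round(R2W(.01,y),4) for y in (.185,.111,.037,.245)])
for n,(x0,y0,x1,y1) in dict(top=(195,165,425,275),scene=(210,215,460,335)).items():
    d=ctrl.get_image(n); P=[]
    for y in (-.222,-.148,-.074,0,.074,.148,.222): P.append(R2W(-.05,y,.0));P.append(R2W(-.002,y,.05))
    for x,y in ((0,.226),(0.02,.226),(0,-.226),(.02,-.226)): P.append(R2W(x,y,.07))
    P.append(R2W(.01,.245,.15)); P.append([.4775,-.0785,.066]);P.append([.4775,-.0785,0])
    q=proj(d,np.array(P)); c=cv2.resize(d["color"][y0:y1,x0:x1,::-1],None,fx=3,fy=3,interpolation=cv2.INTER_CUBIC)
    for a in q: cv2.circle(c,tuple(int(round(t)) for t in ((a+.5-[x0,y0])*3-.5)),2,(255,0,0),-1)
    cv2.imwrite(f"pics/ov_{n}.png",c)
d=ctrl.get_image("scene"); im=d["color"].astype(float)
w=(im.min(2)>185).astype(np.uint8); n,lab,st,ce=cv2.connectedComponentsWithStats(w)
for i in range(1,n):
    if 60<st[i,4]<600 and 220<ce[i][0]<400 and 180<ce[i][1]<300: print(ce[i],st[i],onz(d,ce[i],.066),W2R(onz(d,ce[i],.066)))
E
```

```text
O [0.63084575 0.01337182]
[ -29.4 -182.6]
[ -29.8 -109.8]
[-30.8 114.3]
[-161.4  -76.8]
gap3 mouth [0.57753263 0.04541362 0.        ] home [0.60042683 0.0476161  0.        ] [array([0.6231, 0.1985, 0.    ]), array([0.6302, 0.1248, 0.    ]), array([0.6373, 0.0512, 0.    ]), array([0.6173, 0.2582, 0.    ])]
[262.09243697 203.31512605] [252 197  21  14 238] [ 0.42483431 -0.25281887  0.066     ] [-0.23055421 -0.24523856]
[307.4628821  230.72052402] [298 224  19  15 229] [ 0.48415691 -0.07296495  0.066     ] [-0.15428169 -0.0718927 ]
[251.19650655 249.78165939] [241 243  20  15 229] [ 0.62247295 -0.16711579  0.066     ] [-0.02561778 -0.17885559]
[276.83263598 256.0376569 ] [267 249  20  15 239] [ 0.61468706 -0.09476311  0.066     ] [-0.02643936 -0.10609016]
[360.61371841 276.94584838] [350 269  21  17 277] [0.59263438 0.12781016 0.066     ] [-0.02707699  0.11757104]
```

View pics/ov_top.png

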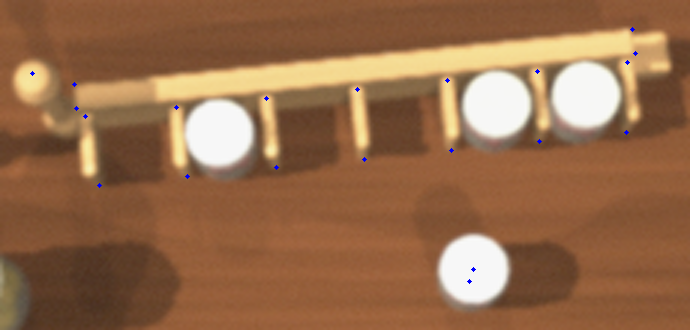

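View pics/ov_scene.png

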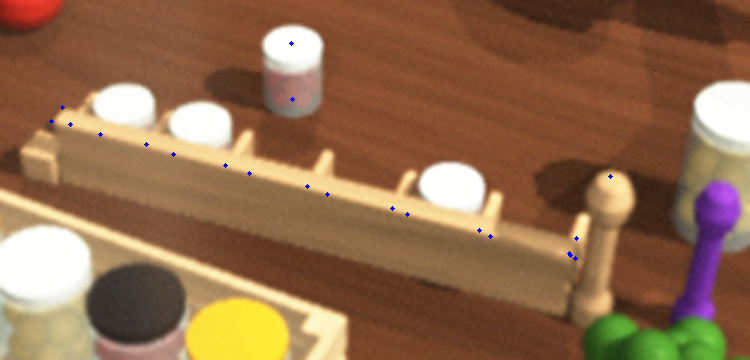

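The measurements agree. The rail length comes out at about 451 mm (452 given), and the racked jars sit near y -183, -110 and +114 in the rack frame. In rack coordinates the third gap is at y +37 and the jar is at about (-160, -77). Next I'll work out the move above the rail behind gap 1, with the jaw axis across the rail to clear the post.

```bash
cat >> rack.py <<'E'
from scipy.spatial.transform import Rotation as Rn
def delta(rx,ry,z,az):
    """az: rack-relative azimuth of tool y in deg (0 = rack x, 90 = rack y)"""
    o=ctrl.get_obs(); R0=Rn.from_rotvec(o["tool_rot"]); p=np.array(o["tool_pos"])
    a=np.radians(az); y=np.r_[np.cos(a)*xh+np.sin(a)*u,0]; zt=np.array([0,0,-1.]); x=np.cross(y,zt)
    Rt=Rn.from_matrix(np.c_[x,y,zt])
    t=R2W(rx,ry,z)
    print("t",round(o["t"],2),"rack",np.round(W2R(p)*1e3,1),"z",round(p[2]*1e3,1),"F",np.round(o["contact_force"],2),"open",round(o["opening"],4),"q",np.round(o["q"],2))
    print("target world",np.round(t,4),"shift cm",np.round(R0.inv().apply(t-p)*100,2),"turn deg",np.round((R0.inv()*Rt).as_rotvec(degrees=True),1))
    M=R0.as_matrix(); print("tool x in rack",np.round([M[:2,0]@xh,M[:2,0]@u],2),"tool y in rack",np.round([M[:2,1]@xh,M[:2,1]@u],2))
E
python3 -c "
from rack import *
delta(.01,.178,.2,0)"
```

```text
t 0.4 rack [-425.2  637.7] z 231.1 F [-0.14 -0.11  0.3 ] open 0.0853 q [ 1.21  0.05  1.61  0.    1.48 -0.12]
target world [0.6238 0.1915 0.2   ] shift cm [-56.14 -29.24   3.12] turn deg [-0.   0.  70.9]
tool x in rack [-0.95  0.33] tool y in rack [0.33 0.95]
```

Request:
play_rows([
  [[1, -5.1, -2.7, 0, 0, 0, 7], [1, -10.2, -5.3, 0, 0, 0, 14], [1, -15.3, -8, 0, 0, 0, 21], [1, -20.4, -10.6, 0, 0, 0, 28], [1, -25.5, -13.3, 0, 0, 0, 35], [1, -30.6, -16, 0, 0, 0, 42], [1, -35.7, -18.6, 0, 0, 0, 49], [1, -40.8, -21.3, 0, 0, 0, 56], [1, -45.9, -23.9, 0, 0, 0, 63], [1, -51, -26.6, 0, 0, 0, 70.9], [1, -56.1, -29.2, 0, 0, 0, 70.9], [1, -56.1, -29.2, 0, 0, 0, 70.9], [1, -56.1, -29.2, 0, 0, 0, 70.9], [1, -56.1, -29.2, 0, 0, 0, 70.9]],
], newtons=40)

```text
t: 2.15
tool_pos: [0.6226, 0.1931, 0.2312]
tool_rot: [-2.11, -2.328, 0.0]
contact_force: [0.1, -0.0, -0.7]
opening: -0.0001
```

```bash
python3 -c "
from rack import *
delta(.01,.178,.08,0)
for n in ('top','scene'):
    d=ctrl.get_image(n); cv2.imwrite('pics/%s1.png'%n,d['color'][:,:,::-1])
"
```

```text
t 2.15 rack [  9.  179.7] z 231.2 F [ 0.13 -0.02 -0.68] open -0.0001 q [ 0.19  0.12  1.55 -0.    1.48  0.09]
target world [0.6238 0.1915 0.08  ] shift cm [-0.17  0.11 15.12] turn deg [-0.   0.   0.1]
tool x in rack [-0.  1.] tool y in rack [1. 0.]
```

View pics/scene1.png

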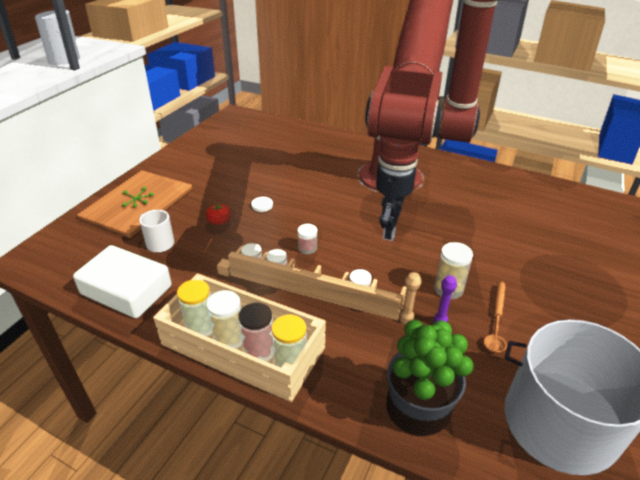

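The scene view shows the closed fingertips at about (389,237), above the gap-1 end of the rail and away from the post. I'll descend.

Request:
play_rows([
  [[1, -0.2, 0.1, 3, 0, 0, 0], [1, -0.2, 0.1, 6, 0, 0, 0], [1, -0.2, 0.1, 9, 0, 0, 0], [1, -0.2, 0.1, 11, 0, 0, 0], [1, -0.2, 0.1, 13, 0, 0, 0], [1, -0.2, 0.1, 14, 0, 0, 0], [1, -0.2, 0.1, 14.6, 0, 0, 0], [1, -0.2, 0.1, 14.6, 0, 0, 0], [1, -0.2, 0.1, 14.6, 0, 0, 0]],
])

```text
t: 3.38
tool_pos: [0.6245, 0.1913, 0.0864]
tool_rot: [2.109, 2.327, 0.002]
contact_force: [-0.4, 0.4, 0.4]
opening: 0.0002
```

```bash
python3 -c "
from rack import *
delta(.01,.178,.07,0)
for n,(x0,y0) in dict(top=(165,130),scene=(310,200)).items():
    d=ctrl.get_image(n); cv2.imwrite('pics/%s2.png'%n,cv2.resize(d['color'][y0:y0+140,x0:x0+180,::-1],None,fx=4,fy=4,interpolation=cv2.INTER_CUBIC))
"
```

```text
t 3.38 rack [ 10.7 177.7] z 86.4 F [-0.37  0.44  0.35] open 0.0002 q [ 0.18  0.24  1.66 -0.    1.24  0.09]
target world [0.6238 0.1915 0.07  ] shift cm [ 0.03 -0.08  1.64] turn deg [0.1 0.  0.1]
tool x in rack [-0.  1.] tool y in rack [1. 0.]
```

View pics/scene2.png

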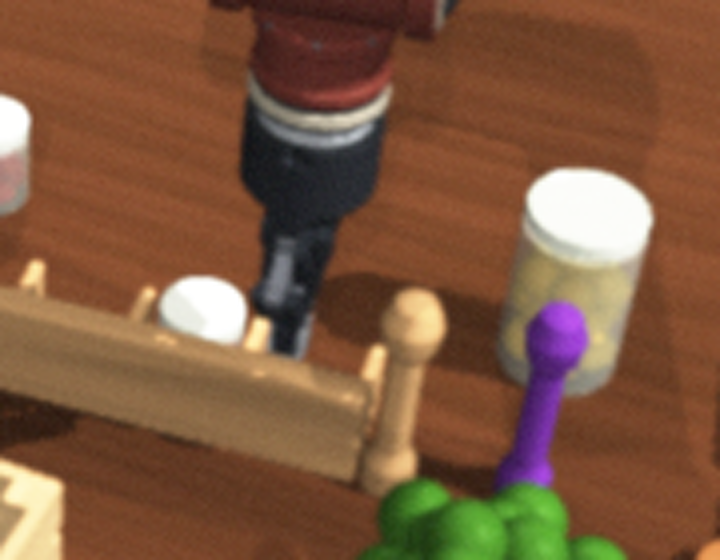

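View pics/top2.png

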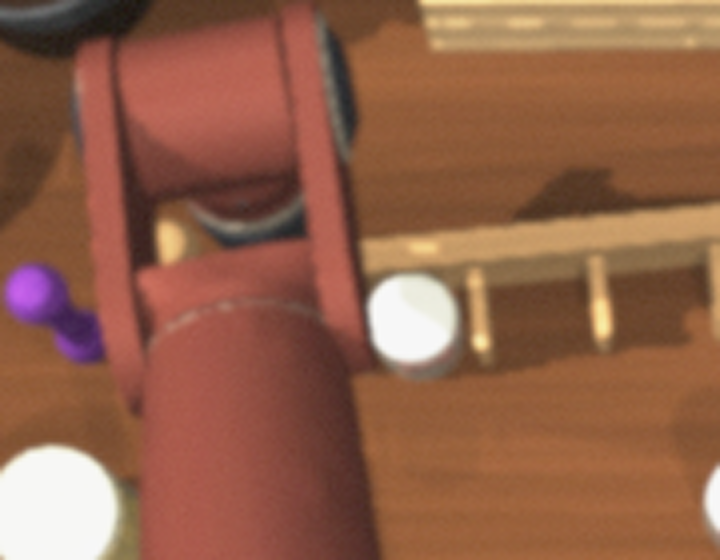

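```bash
python3 -c "
from rack import *
d=ctrl.get_image('scene'); x0,y0=310,200
p=ctrl.get_obs()['tool_pos']
P=[p,R2W(.0,.178,.07),R2W(.02,.178,.07),R2W(.0,.226,.07),R2W(.02,.226,.07),R2W(0,.1,.07),R2W(.02,.1,.07),R2W(.0,.0,.07),R2W(.02,0,.07)]
q=(proj(d,P)-[x0,y0])*4
print(np.round(q))
c=cv2.resize(d['color'][y0:y0+140,x0:x0+180,::-1],None,fx=4,fy=4,interpolation=cv2.INTER_CUBIC)
for i,a in enumerate(q): cv2.circle(c,tuple(int(t) for t in a),2,(255,0,0) if i else (0,0,255),-1)
cv2.imwrite('pics/scene3.png',c)
"
```

```text
[[285. 348.]
 [287. 356.]
 [279. 378.]
 [367. 376.]
 [359. 399.]
 [162. 324.]
 [152. 346.]
 [  7. 285.]
 [ -5. 305.]]
```

View pics/scene3.png

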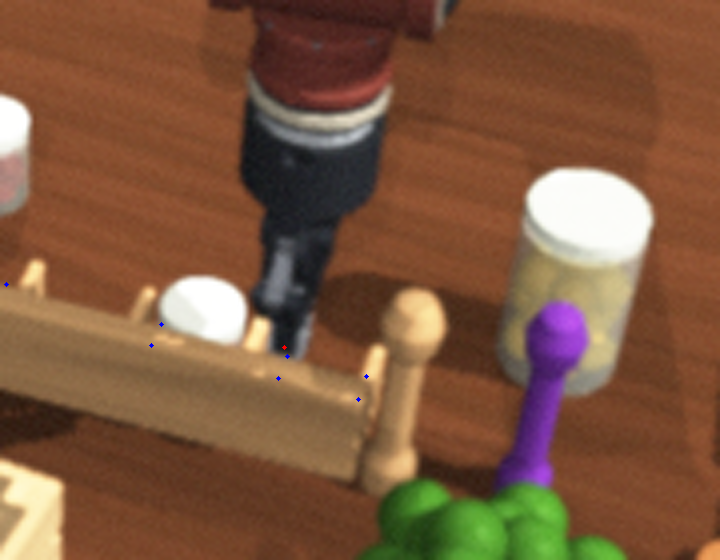

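The overlay agrees to a pixel or so: the TCP sits over the rail's top strip. I'll lower it gently to contact.

Request:
play_rows([
  [[1, 0, -0.1, 0.6, 0, 0, 0], [1, 0, -0.1, 1.0, 0, 0, 0], [1, 0, -0.1, 1.3, 0, 0, 0], [1, 0, -0.1, 1.5, 0, 0, 0], [1, 0, -0.1, 1.6, 0, 0, 0], [1, 0, -0.1, 1.7, 0, 0, 0], [1, 0, -0.1, 1.7, 0, 0, 0]],
])

```text
t: 4.4
tool_pos: [0.6234, 0.1912, 0.0701]
tool_rot: [2.109, 2.327, 0.001]
contact_force: [-3.7, -1.5, 4.5]
opening: -0.0001
```

```bash
python3 -c "
from rack import *
delta(.01,.111,.07,0)"
```

```text
t 4.4 rack [  9.6 177.7] z 70.1 F [-3.71 -1.45  4.51] open -0.0001 q [ 0.18  0.26  1.67 -0.    1.22  0.09]
target world [0.6302 0.1248 0.07  ] shift cm [-6.67  0.03  0.01] turn deg [0.1 0.  0.1]
tool x in rack [-0.  1.] tool y in rack [1. 0.]
```

Contact at z = 70.1 mm with 4.5 N upward. I'll slide to gap 2 with light pressure.

Request:
play_rows([
  [[1, 0, 0, 0.1, 0, 0, 0], [1, -0.3, 0, 0.1, 0, 0, 0], [1, -0.7, 0, 0.1, 0, 0, 0], [1, -1.1, 0, 0.1, 0, 0, 0], [1, -1.5, 0, 0.1, 0, 0, 0], [1, -1.9, 0, 0.1, 0, 0, 0], [1, -2.3, 0, 0.1, 0, 0, 0], [1, -2.7, 0, 0.1, 0, 0, 0], [1, -3.1, 0, 0.1, 0, 0, 0], [1, -3.5, 0, 0.1, 0, 0, 0], [1, -3.9, 0, 0.1, 0, 0, 0], [1, -4.4, 0, 0.1, 0, 0, 0], [1, -4.9, 0, 0.1, 0, 0, 0], [1, -5.4, 0, 0.1, 0, 0, 0], [1, -5.8, 0, 0.1, 0, 0, 0], [1, -6.2, 0, 0.1, 0, 0, 0], [1, -6.5, 0, 0.1, 0, 0, 0], [1, -6.7, 0, 0.1, 0, 0, 0], [1, -6.7, 0, 0.1, 0, 0, 0]],
])

```text
t: 6.78
tool_pos: [0.6308, 0.1247, 0.0701]
tool_rot: [2.109, 2.326, 0.004]
contact_force: [-0.4, 3.2, 5.8]
opening: -0.0003
```

```bash
python3 -c "
from rack import *
delta(.01,.037,.07,0)"
```

```text
t 6.78 rack [ 10.6 110.8] z 70.1 F [-0.45  3.18  5.82] open -0.0003 q [ 0.08  0.24  1.69  0.    1.21 -0.02]
target world [0.6373 0.0512 0.07  ] shift cm [-7.38 -0.08  0.  ] turn deg [ 0.2 -0.   0.1]
tool x in rack [-0.  1.] tool y in rack [1. 0.]
```

Request:
play_rows([
  [[1, 0, 0, 0.1, 0, 0, 0], [1, -0.3, 0, 0.1, 0, 0, 0], [1, -0.7, 0, 0.1, 0, 0, 0], [1, -1.2, -0.1, 0.1, 0, 0, 0], [1, -1.7, -0.1, 0.1, 0, 0, 0], [1, -2.2, -0.1, 0.1, 0, 0, 0], [1, -2.7, -0.1, 0.1, 0, 0, 0], [1, -3.2, -0.1, 0.1, 0, 0, 0], [1, -3.7, -0.1, 0.1, 0, 0, 0], [1, -4.2, -0.1, 0.1, 0, 0, 0], [1, -4.7, -0.1, 0.1, 0, 0, 0], [1, -5.2, -0.1, 0.1, 0, 0, 0], [1, -5.7, -0.1, 0.1, 0, 0, 0], [1, -6.2, -0.1, 0.1, 0, 0, 0], [1, -6.6, -0.1, 0.1, 0, 0, 0], [1, -7, -0.1, 0.1, 0, 0, 0], [1, -7.3, -0.1, 0.1, 0, 0, 0], [1, -7.3, -0.1, 0.1, 0, 0, 0], [1, -7.3, -0.1, 0.1, 0, 0, 0]],
])

```text
t: 9.15
tool_pos: [0.6378, 0.052, 0.0701]
tool_rot: [2.108, 2.325, 0.007]
contact_force: [-1.2, 2.7, 5.4]
opening: 0.0002
```

```bash
python3 -c "
from rack import *
delta(-.16,-.15,.14,0)
d=ctrl.get_image('scene');x0,y0=230,180
cv2.imwrite('pics/scene4.png',cv2.resize(d['color'][y0:y0+140,x0:x0+190,::-1],None,fx=4,fy=4,interpolation=cv2.INTER_CUBIC))"
```

```text
t 9.15 rack [10.6 37.7] z 70.1 F [-1.18  2.71  5.43] open 0.0002 q [-0.04  0.23  1.7   0.    1.21 -0.13]
target world [ 0.4859 -0.1513  0.14  ] shift cm [-18.74 -17.06  -7.1 ] turn deg [ 0.3 -0.1  0.1]
tool x in rack [-0.  1.] tool y in rack [1. 0.]
```

View pics/scene4.png

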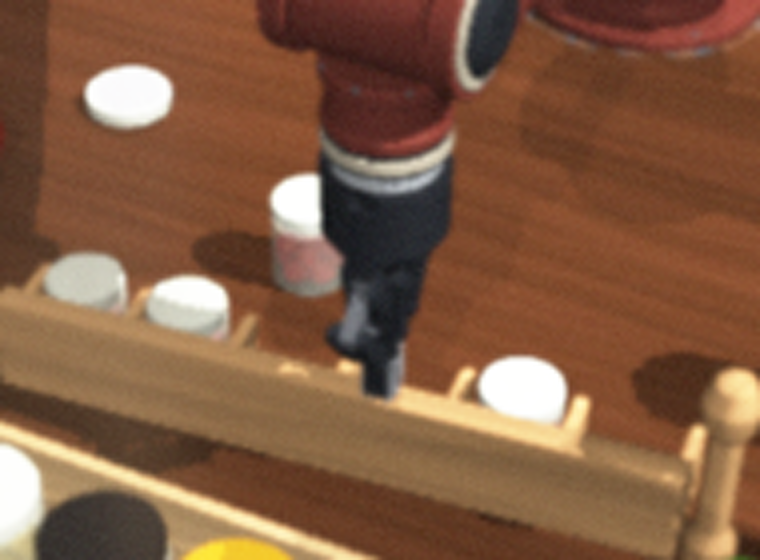

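The fingertip at crop (380,390) rests on the rail between the dividers bounding gap 3 (seen at (345,370) and (465,380)), at z = 70.1 mm and 5.4 N. Next I'll lift straight off and move to the right-hand side of the jar, opening the fingers slightly so they cradle it.

Request:
play_rows([
  [[1, 0, 0, -3, 0, 0, 0], [1, 0, 0, -8, 0, 0, 0], [1, 0, 0, -13, 0, 0, 0], [1, -3, -2.5, -13, 0, 0, 0], [1, -7, -6, -13, 0, 0, 0], [1, -11, -10, -13, 0, 0, 0], [0.4, -15, -14, -13, 0, 0, 0], [0.4, -18.8, -17.1, -13, 0, 0, 0], [0.4, -18.8, -17.1, -13, 0, 0, 0], [0.4, -18.8, -17.1, -13, 0, 0, 0], [0.4, -18.8, -17.1, -13, 0, 0, 0]],
])

```text
t: 10.58
tool_pos: [0.4856, -0.1514, 0.1986]
tool_rot: [2.107, 2.327, 0.007]
contact_force: [0.6, -0.4, 0.3]
opening: 0.0255
```

```bash
python3 -c "
from rack import *
delta(-.16,-.15,.014,0)
d=ctrl.get_image('scene')
cv2.imwrite('pics/scene5.png',d['color'][:,:,::-1])
d=ctrl.get_image('top');x0,y0=260,180
cv2.imwrite('pics/top5.png',cv2.resize(d['color'][y0:y0+140,x0:x0+190,::-1],None,fx=4,fy=4,interpolation=cv2.INTER_CUBIC))"
```

```text
t 10.57 rack [-160.4 -150.1] z 198.6 F [ 0.57 -0.38  0.27] open 0.0255 q [-0.45 -0.21  1.92  0.    1.43 -0.55]
target world [ 0.4859 -0.1513  0.014 ] shift cm [-1.000e-02 -5.000e-02  1.846e+01] turn deg [ 0.3 -0.1  0.2]
tool x in rack [-0.  1.] tool y in rack [1. 0.]
```

View pics/scene5.png

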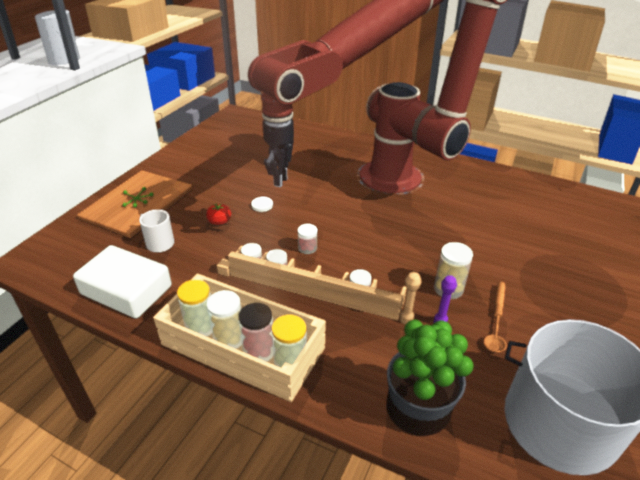

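View pics/top5.png

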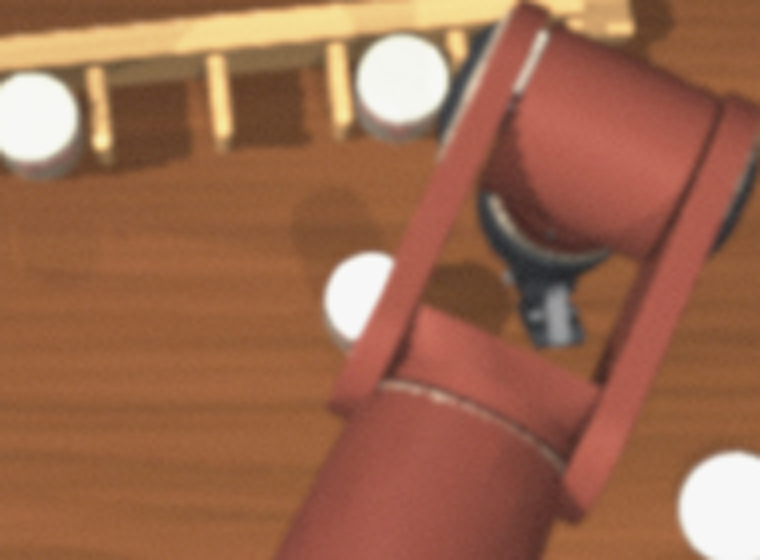

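The jar is undisturbed at top crop (368,297), and the fingers are beside it with 25.5 mm opening. I'll descend to push height.

Request:
play_rows([
  [[0.4, 0, 0, 4, 0, 0, 0], [0.4, 0, 0, 8, 0, 0, 0], [0.4, 0, 0, 12, 0, 0, 0], [0.4, 0, 0, 15, 0, 0, 0], [0.4, 0, 0, 17, 0, 0, 0], [0.4, 0, 0, 18, 0, 0, 0], [0.4, 0, 0, 18.4, 0, 0, 0], [0.4, 0, 0, 18.4, 0, 0, 0], [0.4, 0, 0, 18.4, 0, 0, 0]],
])

```text
t: 11.8
tool_pos: [0.4873, -0.1513, 0.0158]
tool_rot: [2.105, 2.326, 0.008]
contact_force: [-0.1, -0.6, -0.5]
opening: 0.0258
```

```bash
python3 -c "
from rack import *
delta(-.16,-.0,.014,0)
d=ctrl.get_image('scene');x0,y0=210,120
cv2.imwrite('pics/scene6.png',cv2.resize(d['color'][y0:y0+140,x0:x0+190,::-1],None,fx=4,fy=4,interpolation=cv2.INTER_CUBIC))"
```

```text
t 11.8 rack [-158.6 -150.2] z 15.8 F [-0.1  -0.56 -0.48] open 0.0258 q [-0.45  0.02  2.04  0.    1.08 -0.55]
target world [ 0.4716 -0.0019  0.014 ] shift cm [15.02 -0.08  0.18] turn deg [ 0.4 -0.   0.2]
tool x in rack [-0.  1.] tool y in rack [1. 0.]
```

View pics/scene6.png

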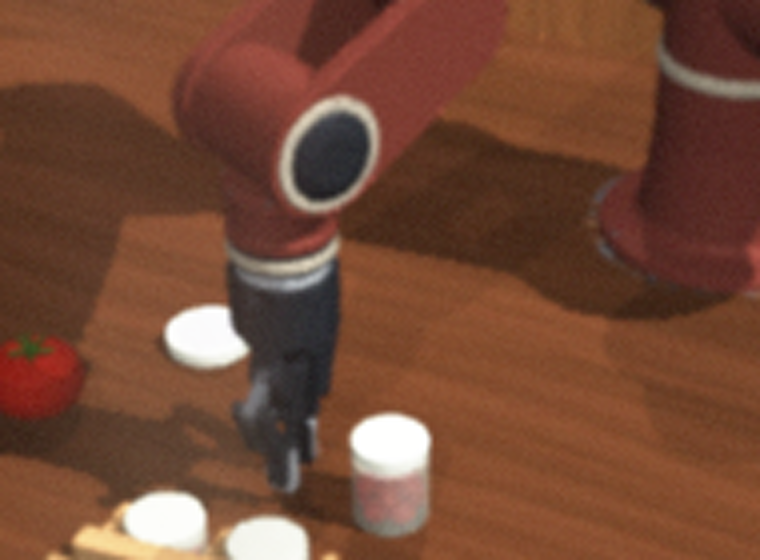

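The open fingers stand to the right of the jar at low height. I'll push along the rack (+y) at a slow, steady pace.

Request:
play_rows([
  [[0.4, 0.8, -0.1, 0, 0, 0, 0], [0.4, 1.6, -0.1, 0, 0, 0, 0], [0.4, 2.4, -0.1, 0, 0, 0, 0], [0.4, 3, -0.1, 0, 0, 0, 0], [0.4, 3.5, -0.1, 0, 0, 0, 0], [0.4, 4, -0.1, 0, 0, 0, 0], [0.4, 4.5, -0.1, 0, 0, 0, 0], [0.4, 5, -0.1, 0, 0, 0, 0], [0.4, 5.6, -0.1, 0, 0, 0, 0], [0.4, 6.2, -0.1, 0, 0, 0, 0], [0.4, 6.8, -0.1, 0, 0, 0, 0], [0.4, 7.4, -0.1, 0, 0, 0, 0], [0.4, 8, -0.1, 0, 0, 0, 0], [0.4, 8.6, -0.1, 0, 0, 0, 0], [0.4, 9.2, -0.1, 0, 0, 0, 0], [0.4, 9.6, -0.1, 0, 0, 0, 0], [0.4, 10, -0.1, 0, 0, 0, 0], [0.4, 10, -0.1, 0, 0, 0, 0]],
])

```text
t: 14.1
tool_pos: [0.4762, -0.0515, 0.0157]
tool_rot: [2.105, 2.327, 0.008]
contact_force: [-0.4, -0.3, 0.8]
opening: 0.0256
```

```bash
python3 -c "
from rack import *
delta(-.16,-.0,.014,0)
d=ctrl.get_image('scene');x0,y0=230,150
cv2.imwrite('pics/scene7.png',cv2.resize(d['color'][y0:y0+140,x0:x0+190,::-1],None,fx=4,fy=4,interpolation=cv2.INTER_CUBIC))
im=d['color'].astype(float)
w=(im.min(2)>185).astype(np.uint8); n,lab,st,ce=cv2.connectedComponentsWithStats(w)
for i in range(1,n):
    if 60<st[i,4]<600 and 220<ce[i][0]<420 and 170<ce[i][1]<300: print(ce[i],st[i],W2R(onz(d,ce[i],.066)))
d=ctrl.get_image('top');x0,y0=230,170
cv2.imwrite('pics/top7.png',cv2.resize(d['color'][y0:y0+140,x0:x0+190,::-1],None,fx=4,fy=4,interpolation=cv2.INTER_CUBIC))
"
```

```text
t 14.1 rack [-160.1  -49.7] z 15.7 F [-0.45 -0.35  0.81] open 0.0256 q [-0.26 -0.06  2.11  0.    1.08 -0.37]
target world [ 0.4716 -0.0019  0.014 ] shift cm [4.97 0.03 0.17] turn deg [ 0.4 -0.   0.2]
tool x in rack [-0.  1.] tool y in rack [1. 0.]
[262.68181818 203.32272727] [252 197  21  14 220] [-0.23113601 -0.24359872]
[328.53043478 235.80869565] [319 229  19  15 230] [-0.15350551 -0.01055836]
[251.18502203 249.77973568] [241 243  20  14 227] [-0.02561416 -0.17888711]
[276.84100418 256.07531381] [267 249  20  15 239] [-0.02631026 -0.10600878]
[360.72796935 277.01532567] [350 270  21  16 261] [-0.02693556  0.11790493]
```

View pics/scene7.png

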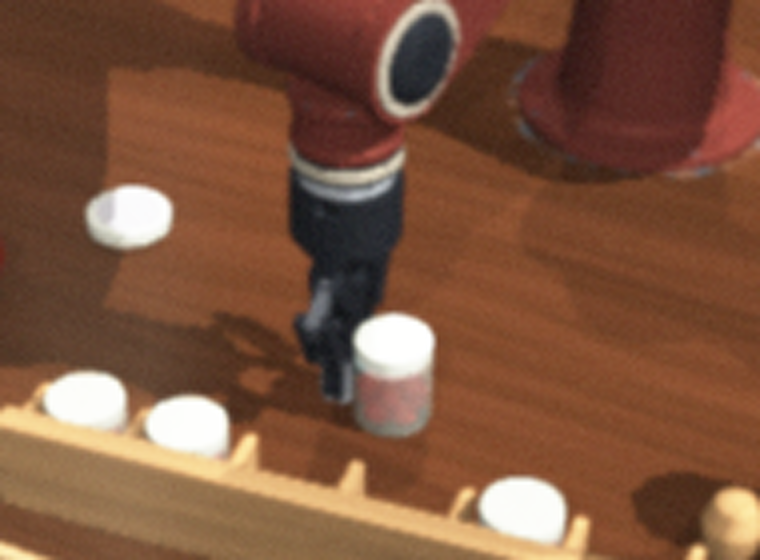

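View pics/top7.png

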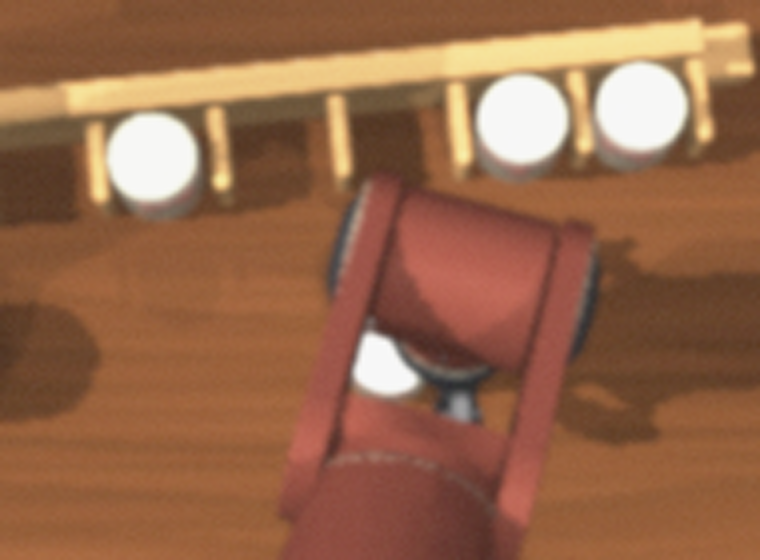

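The jar is upright, cradled and moving, with its lid centre at y about -13 mm in the rack frame. I'll push about 5 cm more.

Request:
play_rows([
  [[0.4, 0.5, 0, 0, 0, 0, 0], [0.4, 1, 0, 0, 0, 0, 0], [0.4, 1.6, 0, 0, 0, 0, 0], [0.4, 2.2, 0, 0, 0, 0, 0], [0.4, 2.8, 0, 0, 0, 0, 0], [0.4, 3.4, 0, 0, 0, 0, 0], [0.4, 4, 0, 0, 0, 0, 0], [0.4, 4.5, 0, 0, 0, 0, 0], [0.4, 4.9, 0, 0, 0, 0, 0], [0.4, 5.1, 0, 0, 0, 0, 0], [0.4, 5.1, 0, 0, 0, 0, 0], [0.4, 4, 0, 0, 0, 0, 0], [0.4, 1, 0, 0, 0, 0, 0], [0.4, -2, 0, 0, 0, 0, 0], [0.4, -2, 0, -5, 0, 0, 0], [0.4, -2, 0, -10, 0, 0, 0], [0.4, -2, 0, -13, 0, 0, 0], [0.4, -2, 0, -13, 0, 0, 0]],
])

```text
t: 16.45
tool_pos: [0.4794, -0.073, 0.1488]
tool_rot: [2.103, 2.321, 0.012]
contact_force: [0.3, -0.2, -1.0]
opening: 0.0258
```

```bash
python3 -c "
from rack import *
delta(-.24,.037,.145,90)
delta(-.24,.037,.145,-90)
d=ctrl.get_image('scene');x0,y0=260,180
cv2.imwrite('pics/scene8.png',cv2.resize(d['color'][y0:y0+140,x0:x0+190,::-1],None,fx=4,fy=4,interpolation=cv2.INTER_CUBIC))
im=d['color'].astype(float)
w=(im.min(2)>185).astype(np.uint8); n,lab,st,ce=cv2.connectedComponentsWithStats(w)
for i in range(1,n):
    if 60<st[i,4]<600 and 220<ce[i][0]<420 and 170<ce[i][1]<300: print(ce[i],st[i],W2R(onz(d,ce[i],.066)))
d=ctrl.get_image('top');x0,y0=230,170
cv2.imwrite('pics/top8.png',cv2.resize(d['color'][y0:y0+140,x0:x0+190,::-1],None,fx=4,fy=4,interpolation=cv2.INTER_CUBIC))
im=d['color'].astype(float)
w=(im.min(2)>200).astype(np.uint8); n,lab,st,ce=cv2.connectedComponentsWithStats(w)
for i in range(1,n):
    if 60<st[i,4]<600 and 220<ce[i][0]<420 and 170<ce[i][1]<300: print('top',ce[i],st[i],W2R(onz(d,ce[i],.066)))
"
```

```text
t 16.45 rack [-159.   -71.5] z 148.8 F [ 0.32 -0.22 -1.04] open 0.0258 q [-0.31 -0.24  2.02  0.    1.34 -0.41]
target world [0.3884 0.0272 0.145 ] shift cm [10.87 -8.07  0.27] turn deg [  0.5   0.6 -89.8]
tool x in rack [-0.  1.] tool y in rack [1. 0.]
t 16.45 rack [-159.   -71.5] z 148.8 F [ 0.32 -0.22 -1.04] open 0.0258 q [-0.31 -0.24  2.02  0.    1.34 -0.41]
target world [0.3884 0.0272 0.145 ] shift cm [10.87 -8.07  0.27] turn deg [ 0.6 -0.5 90.2]
tool x in rack [-0.  1.] tool y in rack [1. 0.]
[262.09243697 203.31512605] [252 197  21  14 238] [-0.23055421 -0.24523856]
[346.26446281 239.90909091] [336 233  20  16 242] [-0.15362728  0.03965961]
[251.18502203 249.77973568] [241 243  20  14 227] [-0.02561416 -0.17888711]
[276.81171548 256.0292887 ] [267 249  20  15 239] [-0.02645057 -0.10615391]
[360.72796935 277.01532567] [350 270  21  16 261] [-0.02693556  0.11790493]
top [389.79834254 196.1519337 ] [379 186  22  21 362] [-0.02930709 -0.18248135]
top [360.91439689 196.75875486] [350 189  22  17 257] [-0.023812   -0.11269623]
top [267.4        208.86666667] [257 199  22  21 360] [-0.0307568   0.11438738]
top [305.07978723 258.84308511] [295 248  22  23 376] [-0.16051436  0.03597638]
```

View pics/scene8.png

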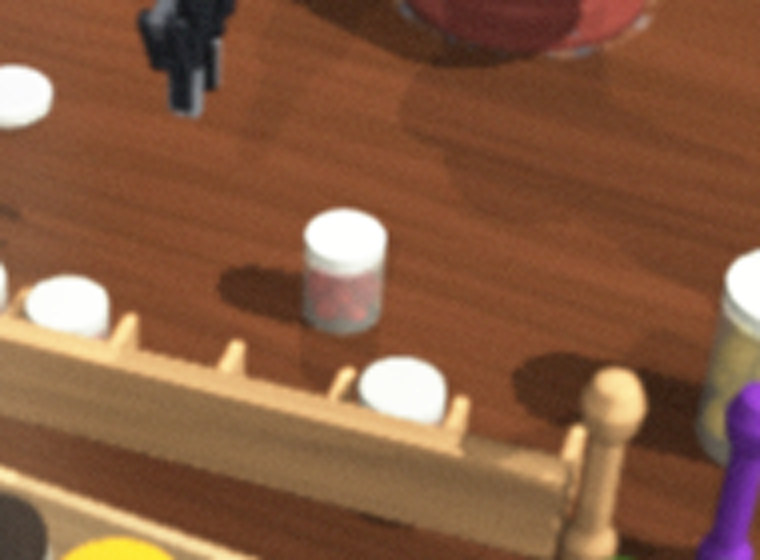

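View pics/top8.png

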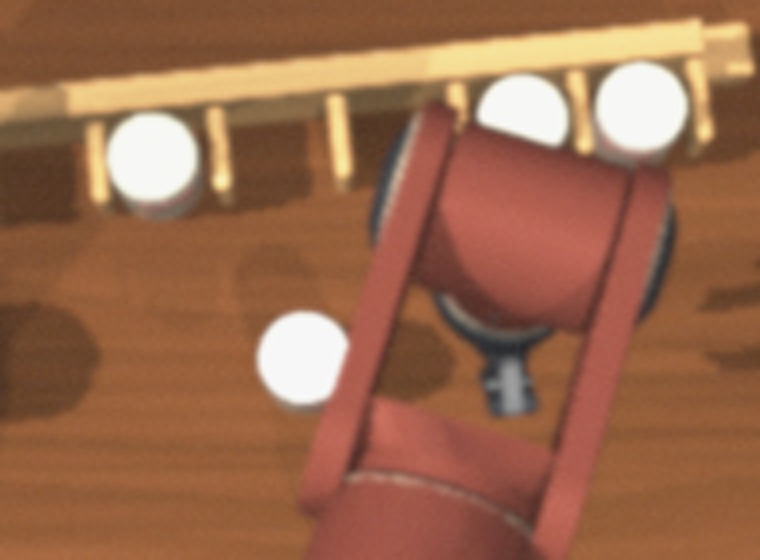

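The jar stands upright at rack (-158, +37), lined up with gap 3 (top crop (303,358), gap between dividers at x = 218 and 340). Next I'll go round behind it and turn the jaw axis parallel to the rail.

Request:
play_rows([
  [[0.4, 0, -1.5, 0, 0, 0, -10], [0.4, 1, -3.5, 0, 0, 0, -20], [0.4, 3, -5.5, 0, 0, 0, -30], [0.4, 5, -6.6, 0, 0, 0, -40], [0.4, 7, -6.6, 0, 0, 0, -50], [0.4, 9, -6.6, 0, 0, 0, -60], [0.4, 10.9, -6.6, 0, 0, 0, -70], [0.4, 10.9, -6.6, 0, 0, 0, -80], [0.4, 10.9, -6.6, 0, 0.5, 0.6, -89.8], [0.4, 10.9, -6.6, 0, 0.5, 0.6, -89.8], [0.4, 10.9, -6.6, 0, 0.5, 0.6, -89.8]],
])

```text
t: 17.92
tool_pos: [0.3998, 0.0299, 0.1432]
tool_rot: [0.146, -3.129, -0.003]
contact_force: [-0.3, 0.2, -0.1]
opening: 0.0259
```

```bash
python3 -c "
from rack import *
delta(-.225,.037,.016,90)
"
```

```text
t 17.93 rack [-228.4   38.6] z 143.2 F [-0.25  0.15 -0.09] open 0.0259 q [-0.11 -0.46  2.2   0.    1.41 -1.78]
target world [0.4033 0.0287 0.016 ] shift cm [-0.46 -0.19 12.72] turn deg [ 0.2 -0.5 -0.2]
tool x in rack [-1.  0.] tool y in rack [0. 1.]
```

Request:
play_rows([
  [[0.4, -0.1, -0.2, 4, 0, -0.5, 0], [0.4, -0.1, -0.2, 8, 0, -0.5, 0], [0.4, -0.1, -0.2, 10, 0, -0.5, 0], [0.4, -0.1, -0.2, 11.5, 0, -0.5, 0], [0.4, -0.1, -0.2, 12.3, 0, -0.5, 0], [0.4, -0.1, -0.2, 12.7, 0, -0.5, 0], [0.4, -0.1, -0.2, 12.7, 0, -0.5, 0], [0.4, -0.1, -0.2, 12.7, 0, -0.5, 0]],
])

```text
t: 18.92
tool_pos: [0.4004, 0.0281, 0.0169]
tool_rot: [-0.146, 3.137, 0.004]
contact_force: [0.2, -0.5, 0.2]
opening: 0.0258
```

```bash
python3 -c "
from rack import *
delta(-.063,.037,.016,90)
d=ctrl.get_image('scene');x0,y0=260,140
cv2.imwrite('pics/scene9.png',cv2.resize(d['color'][y0:y0+140,x0:x0+190,::-1],None,fx=4,fy=4,interpolation=cv2.INTER_CUBIC))
"
```

```text
t 18.93 rack [-228.    36.8] z 16.9 F [ 0.21 -0.55  0.22] open 0.0258 q [-0.12 -0.27  2.29  0.    1.12 -1.78]
target world [0.5646 0.0442 0.016 ] shift cm [-16.5    0.07   0.11] turn deg [ 0.1  0.  -0.2]
tool x in rack [-1.  0.] tool y in rack [0. 1.]
```

View pics/scene9.png

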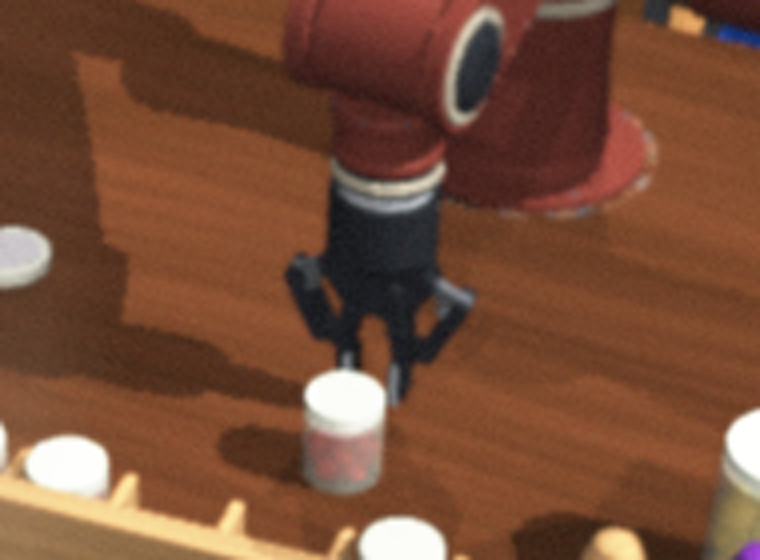

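The fingers straddle behind the jar, aligned with it. I'll push it up to just in front of the gap mouth, then check.

Request:
play_rows([
  [[0.4, -0.8, 0, 0, 0, 0, 0], [0.4, -1.6, 0, 0, 0, 0, 0], [0.4, -2.3, 0, 0, 0, 0, 0], [0.4, -2.9, 0, 0, 0, 0, 0], [0.4, -3.4, 0, 0, 0, 0, 0], [0.4, -3.9, 0, 0, 0, 0, 0], [0.4, -4.4, 0, 0, 0, 0, 0], [0.4, -5, 0, 0, 0, 0, 0], [0.4, -5.6, 0, 0, 0, 0, 0], [0.4, -6.2, 0, 0, 0, 0, 0], [0.4, -6.8, 0, 0, 0, 0, 0], [0.4, -7.4, 0, 0, 0, 0, 0], [0.4, -8, 0, 0, 0, 0, 0], [0.4, -8.6, 0, 0, 0, 0, 0], [0.4, -9.2, 0, 0, 0, 0, 0], [0.4, -9.8, 0, 0, 0, 0, 0], [0.4, -10.3, 0, 0, 0, 0, 0], [0.4, -10.6, 0, 0, 0, 0, 0], [0.4, -10.6, 0, 0, 0, 0, 0]],
])

```text
t: 21.35
tool_pos: [0.5063, 0.038, 0.0171]
tool_rot: [-0.146, 3.137, 0.004]
contact_force: [0.1, -0.0, 0.6]
opening: 0.0254
```

```bash
cat > chk.py <<'E'
from rack import *
import sys
k=sys.argv[1]
delta(-.063,.037,.016,90)
d=ctrl.get_image('scene');x0,y0=260,170
cv2.imwrite(f'pics/scene{k}.png',cv2.resize(d['color'][y0:y0+140,x0:x0+190,::-1],None,fx=4,fy=4,interpolation=cv2.INTER_CUBIC))
im=d['color'].astype(float)
w=(im.min(2)>180).astype(np.uint8); n,lab,st,ce=cv2.connectedComponentsWithStats(w)
for i in range(1,n):
    if 60<st[i,4]<600 and 240<ce[i][0]<420 and 210<ce[i][1]<300: print(ce[i],st[i],W2R(onz(d,ce[i],.066)))
d=ctrl.get_image('top');x0,y0=230,150
cv2.imwrite(f'pics/top{k}.png',cv2.resize(d['color'][y0:y0+140,x0:x0+190,::-1],None,fx=4,fy=4,interpolation=cv2.INTER_CUBIC))
im=d['color'].astype(float)
w=(im.min(2)>200).astype(np.uint8); n,lab,st,ce=cv2.connectedComponentsWithStats(w)
for i in range(1,n):
    if 60<st[i,4]<600 and 220<ce[i][0]<420 and 170<ce[i][1]<300: print('top',ce[i],st[i],W2R(onz(d,ce[i],.066)))
E
python3 chk.py 10
```

```text
t 21.35 rack [-121.7   36.4] z 17.1 F [ 0.09 -0.03  0.55] open 0.0254 q [-0.07  0.01  2.04  0.    1.09 -1.74]
target world [0.5646 0.0442 0.016 ] shift cm [-5.87  0.07  0.11] turn deg [ 0.1  0.1 -0.2]
tool x in rack [-1.  0.] tool y in rack [0. 1.]
[251.17316017 249.82683983] [241 243  20  15 231] [-0.0254294  -0.17882965]
[276.83127572 256.0617284 ] [266 249  21  15 243] [-0.02635068 -0.10605421]
[337.6743295  256.95019157] [328 249  20  17 261] [-0.0787305   0.04082383]
[360.71052632 277.03383459] [350 269  21  17 266] [-0.02685626  0.11788423]
top [389.75890411 196.19452055] [379 186  22  21 365] [-0.02940271 -0.18237311]
top [360.1280654  199.29700272] [350 189  22  22 367] [-0.02987888 -0.11009025]
top [264.50627615 207.81589958] [257 199  17  21 239] [-0.02746684  0.12109678]
```

View pics/scene10.png

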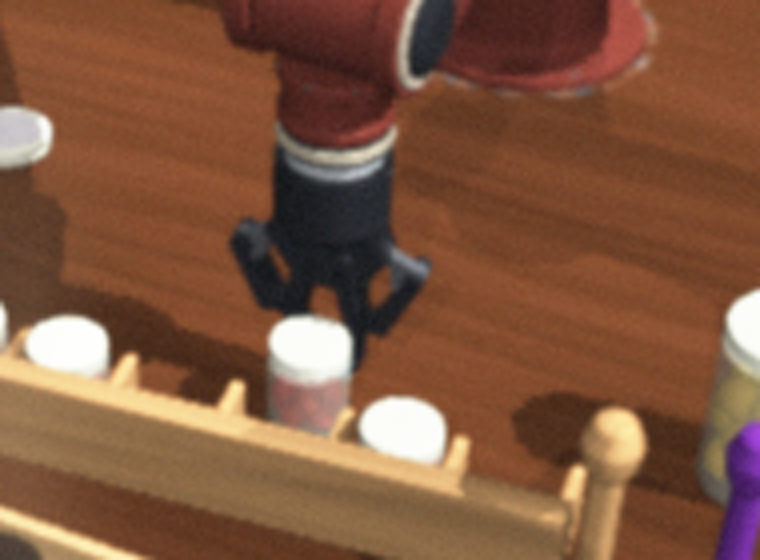

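View pics/top10.png

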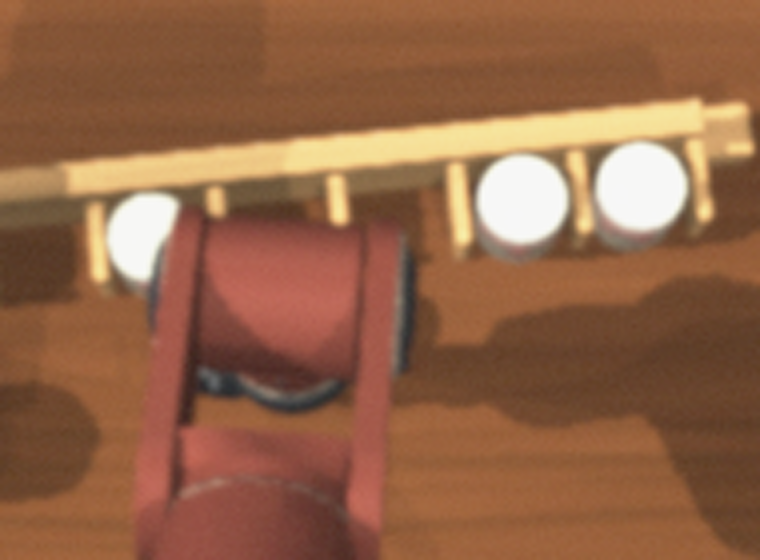

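The jar is at rack (-80, +38), upright, right at the mouth of gap 3. I'll push it in.

Request:
play_rows([
  [[0.4, -0.4, 0, 0, 0, 0, 0], [0.4, -0.8, -0.1, 0, 0, 0, 0], [0.4, -1.2, -0.1, 0, 0, 0, 0], [0.4, -1.6, -0.1, 0, 0, 0, 0], [0.4, -2, -0.1, 0, 0, 0, 0], [0.4, -2.4, -0.1, 0, 0, 0, 0], [0.4, -2.8, -0.1, 0, 0, 0, 0], [0.4, -3.2, -0.1, 0, 0, 0, 0], [0.4, -3.6, -0.1, 0, 0, 0, 0], [0.4, -4, -0.1, 0, 0, 0, 0], [0.4, -4.3, -0.1, 0, 0, 0, 0], [0.4, -4.6, -0.1, 0, 0, 0, 0], [0.4, -4.8, -0.1, 0, 0, 0, 0], [0.4, -4.8, -0.1, 0, 0, 0, 0]],
])

```text
t: 23.2
tool_pos: [0.5543, 0.0414, 0.0173]
tool_rot: [-0.146, 3.136, 0.004]
contact_force: [0.3, -0.6, -0.6]
opening: 0.0258
```

```bash
python3 chk.py 11
```

```text
t 23.2 rack [-73.5  35.3] z 17.3 F [ 0.3  -0.57 -0.59] open 0.0258 q [-0.06  0.12  1.92  0.    1.09 -1.73]
target world [0.5646 0.0442 0.016 ] shift cm [-1.05  0.18  0.13] turn deg [ 0.1  0.1 -0.2]
tool x in rack [-1.  0.] tool y in rack [0. 1.]
[250.6281407 250.3919598] [241 245  19  13 199] [-0.02284086 -0.17912143]
[276.75115207 256.61751152] [267 250  20  14 217] [-0.02426143 -0.10534192]
[331.20610687 267.98091603] [321 261  20  16 262] [-0.0326557   0.03942055]
[360.73897059 276.96323529] [350 269  21  17 272] [-0.02712565  0.11787596]
top [390.05882353 195.2755418 ] [380 186  21  20 323] [-0.02720533 -0.18337832]
top [359.96960486 198.39817629] [350 189  21  20 329] [-0.02762577 -0.109962  ]
top [261.96688742 209.40397351] [257 199  10  21 151] [-0.0307385   0.12750221]
```

View pics/scene11.png

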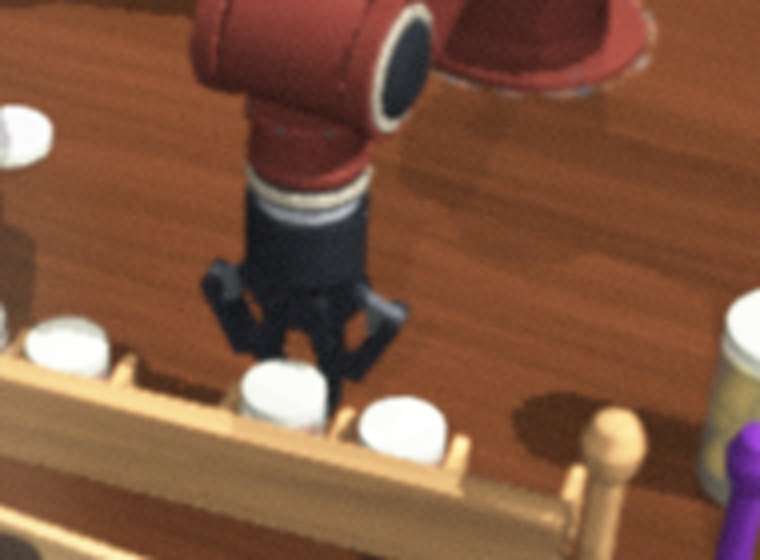

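The jar is inside gap 3 at x about -33 mm, and home is -27 mm. I'll go on in small steps and watch the force.

Request:
play_rows([
  [[0.4, -0.1, 0.1, 0, 0, 0, 0], [0.4, -0.2, 0.1, 0, 0, 0, 0], [0.4, -0.3, 0.1, 0, 0, 0, 0], [0.4, -0.4, 0.1, 0, 0, 0, 0], [0.4, -0.5, 0.1, 0, 0, 0, 0], [0.4, -0.5, 0.1, 0, 0, 0, 0]],
])

```text
t: 24.05
tool_pos: [0.5593, 0.0429, 0.0174]
tool_rot: [-0.146, 3.136, 0.004]
contact_force: [-0.7, -0.8, -0.2]
opening: 0.0259
```

```bash
python3 -c "
from rack import *
delta(-.063,.037,.016,90)"
```

```text
t 24.05 rack [-68.3  36.3] z 17.4 F [-0.66 -0.85 -0.24] open 0.0259 q [-0.06  0.13  1.91  0.    1.09 -1.72]
target world [0.5646 0.0442 0.016 ] shift cm [-0.53  0.07  0.14] turn deg [ 0.1  0.1 -0.2]
tool x in rack [-1.  0.] tool y in rack [0. 1.]
```

Request:
play_rows([
  [[0.4, -0.1, 0, 0, 0, 0, 0], [0.4, -0.2, 0, 0, 0, 0, 0], [0.4, -0.3, 0, 0, 0, 0, 0], [0.4, -0.3, 0, 0, 0, 0, 0]],
])

```text
t: 24.55
tool_pos: [0.5625, 0.0432, 0.0174]
tool_rot: [-0.146, 3.136, 0.004]
contact_force: [-0.8, 0.2, 0.5]
opening: 0.0257
```

```bash
python3 chk.py 12
```

```text
t 24.55 rack [-65.2  36.3] z 17.4 F [-0.75  0.18  0.5 ] open 0.0257 q [-0.06  0.14  1.9   0.    1.09 -1.72]
target world [0.5646 0.0442 0.016 ] shift cm [-0.22  0.07  0.14] turn deg [ 0.1  0.2 -0.2]
tool x in rack [-1.  0.] tool y in rack [0. 1.]
[250.29189189 250.23783784] [241 245  19  12 185] [-0.02309402 -0.18022257]
[276.74641148 256.66985646] [267 250  19  14 209] [-0.02406752 -0.10526822]
[330.48  269.624] [320 263  21  15 250] [-0.02620633  0.03976945]
[360.72627737 276.91240876] [350 269  21  17 274] [-0.0272908   0.11779404]
top [390.10897436 195.26602564] [381 186  20  20 312] [-0.02719394 -0.18350236]
top [359.99367089 198.34810127] [350 189  20  20 316] [-0.02750818 -0.11003395]
top [261.41221374 209.29007634] [257 200   9  19 131] [-0.03032267  0.12880676]
```

View pics/scene12.png

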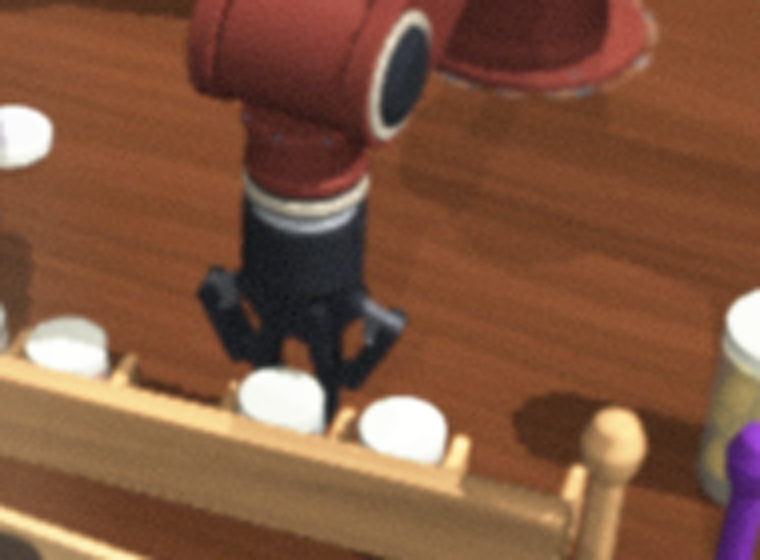

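Request:
play_rows([
  [[0.4, -0.1, 0, 0, 0, 0, 0], [0.4, -0.2, 0, 0, 0, 0, 0], [0.4, -0.2, 0, 0, 0, 0, 0]],
])

```text
t: 25.02
tool_pos: [0.5646, 0.0434, 0.0174]
tool_rot: [-0.146, 3.135, 0.004]
contact_force: [-0.4, 0.1, 0.3]
opening: 0.0257
```

Request:
play_rows([
  [[0.4, -0.1, 0, 0, 0, 0, 0], [0.4, -0.2, 0, 0, 0, 0, 0], [0.4, -0.2, 0, 0, 0, 0, 0]],
])

```text
t: 25.4
tool_pos: [0.5655, 0.0435, 0.0173]
tool_rot: [0.146, -3.138, -0.004]
contact_force: [-5.2, -1.3, 3.8]
opening: 0.0256
```

```bash
python3 chk.py 13
```

```text
t 25.4 rack [-62.2  36.3] z 17.3 F [-5.24 -1.35  3.8 ] open 0.0256 q [-0.06  0.15  1.9   0.    1.1  -1.72]
target world [0.5646 0.0442 0.016 ] shift cm [0.08 0.07 0.13] turn deg [ 0.1 -0.  -0.2]
tool x in rack [-1.  0.] tool y in rack [0. 1.]
[250.2122905 250.2122905] [241 245  19  12 179] [-0.02311375 -0.18046329]
[276.67307692 256.68269231] [267 250  19  14 208] [-0.02395388 -0.10542279]
[330.0875     270.04166667] [320 263  20  15 240] [-0.0243909   0.03937549]
[360.76752768 276.85608856] [350 269  21  17 271] [-0.02752196  0.11782994]
top [389.99675325 195.26298701] [381 186  19  20 308] [-0.02715931 -0.18323225]
top [359.96116505 198.33009709] [350 189  20  20 309] [-0.02745592 -0.10996085]
top [261.35114504 209.06870229] [257 200   9  19 131] [-0.02976463  0.12890785]
```

View pics/scene13.png

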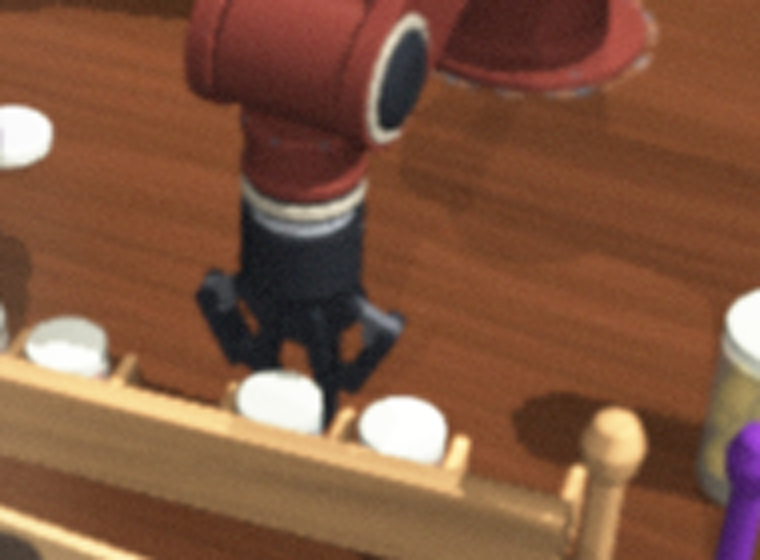

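Request:
play_rows([
  [[0.4, -0.1, 0, 0, 0, 0, 0], [0.4, -0.15, 0, 0, 0, 0, 0], [0.4, -0.15, 0, 0, 0, 0, 0]],
])

```text
t: 25.88
tool_pos: [0.5655, 0.0435, 0.0173]
tool_rot: [0.146, -3.134, -0.003]
contact_force: [-6.9, -0.8, 5.5]
opening: 0.0257
```

The tool hasn't moved and the force has risen to 6.9 N, so the jar is against the rail. I'll back straight off, then lift away.

Request:
play_rows([
  [[0.4, 0.2, 0, 0, 0, 0, 0], [0.4, 0.6, 0, 0, 0, 0, 0], [0.4, 1.5, 0, 0, 0, 0, 0], [0.4, 3, 0, 0, 0, 0, 0], [0.4, 5, 0, 0, 0, 0, 0], [0.4, 8, 0, 0, 0, 0, 0], [0.4, 10, 0, -4, 0, 0, 0], [0.4, 12, 0, -9, 0, 0, 0], [0.4, 14, 0, -14, 0, 0, 0], [0.4, 16, 0, -19, 0, 0, 0], [0.4, 16, 0, -19, 0, 0, 0], [0.4, 16, 0, -19, 0, 0, 0]],
])

```text
t: 27.38
tool_pos: [0.4063, 0.0283, 0.2072]
tool_rot: [0.146, -3.133, -0.003]
contact_force: [-0.1, 0.4, -0.9]
opening: 0.0254
```

```bash
python3 chk.py 14; python3 -c "
from h import *
cv2.imwrite('pics/scene15.png',ctrl.get_image('scene')['color'][:,:,::-1])"
```

```text
t 27.38 rack [-222.1   36.4] z 207.2 F [-0.12  0.43 -0.92] open 0.0254 q [-0.11 -0.49  2.12  0.    1.52 -1.78]
target world [0.5646 0.0442 0.016 ] shift cm [-16.     0.06  19.04] turn deg [ 0.1 -0.3 -0.2]
tool x in rack [-1.  0.] tool y in rack [0. 1.]
[251.22317597 249.81974249] [241 243  20  15 233] [-0.02550224 -0.17872076]
[276.86938776 256.10612245] [266 249  21  15 245] [-0.02622441 -0.10589062]
[329.72762646 269.75097276] [319 262  21  16 257] [-0.02509379  0.03818036]
[360.76515152 277.10227273] [350 270  21  16 264] [-0.02666665  0.11808042]
top [389.85277778 196.16666667] [380 186  21  21 360] [-0.02935663 -0.18260827]
top [360.04972376 199.29834254] [350 189  21  22 362] [-0.02986318 -0.10990157]
top [300.15254237 204.74293785] [290 195  21  21 354] [-0.0286663   0.03509781]
top [267.37988827 208.83240223] [257 199  22  21 358] [-0.03066782  0.11442837]
```

View pics/scene15.png

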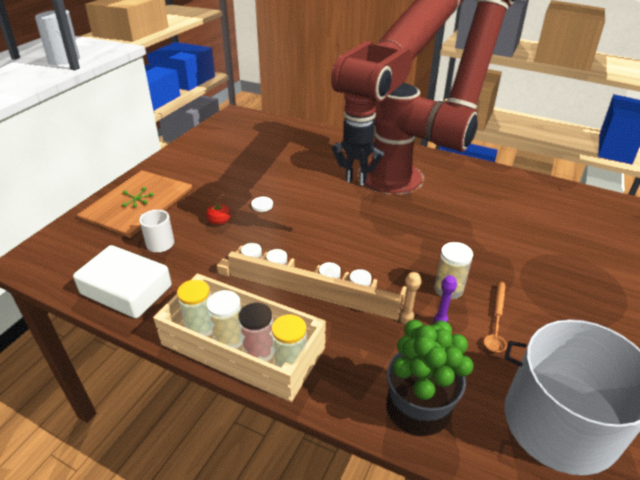

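View pics/top14.png

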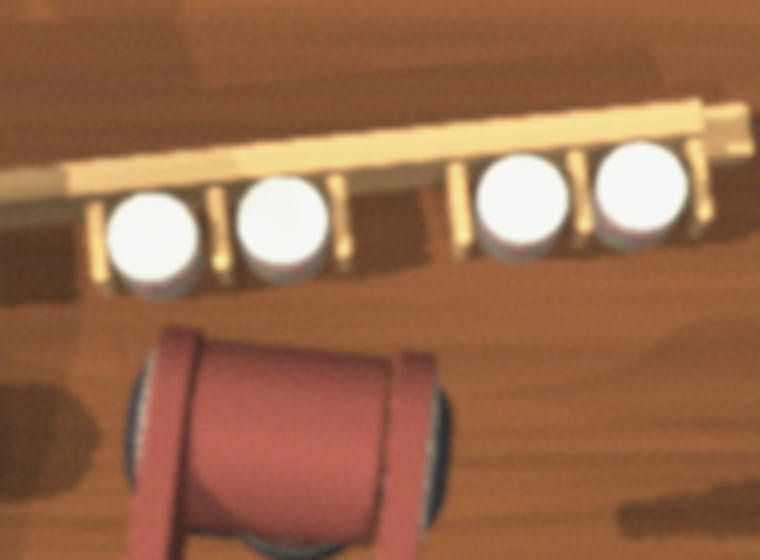

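View pics/scene14.png

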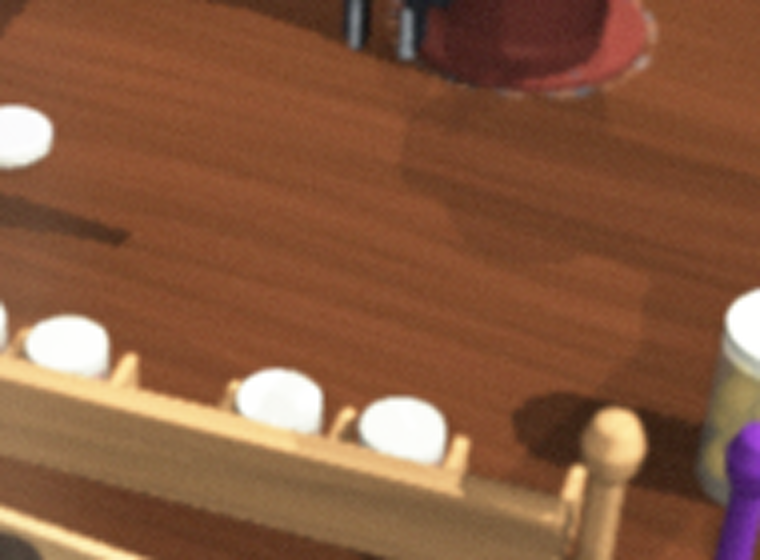

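The jar stands upright in gap 3 (top crop (283,227)). Its depth matches or slightly exceeds the racked jars in both views. Nothing else has moved, and the gripper is high and clear, so I'll hand in.

```bash
python3 -c "
from h import *
print(ctrl.get_obs()['dq'].round(3) if hasattr(ctrl.get_obs()['dq'],'round') else ctrl.get_obs()['dq']); print(ctrl.finish_job())"
```

```text
[ 0.002  0.008 -0.01   0.     0.001  0.   ]
the job is handed in; nothing more can be done
None
```

The jar is standing upright in the third gap, fully home against the rail, and I handed the job in at about 27 s of the 72 s allowed.

**Counting:** With the fingers shut, I touched the rail top at z = 70.1 mm behind gap 1 and slid along it to gap 2 and then gap 3. The contact force was about 5 N at each stop. I lifted straight off at gap 3 and never went on to the fourth. The gap-1 touch was about 7 mm off its middle, away from the post, to keep the gripper body clear of the knob.

**Pushing:** I pushed the jar low with the fingers slightly open, first along the rack and then straight in. It stopped dead against the rail, with force rising to about 7 N and no further movement.

**Last checks:**
- **Jar:** It stands upright and about centred in gap 3, at rack x -25 mm in the scene view and -29 mm in the top view (home is -27). The jars already in the rack read about the same.
- **Other things:** The racked jars' readings are unchanged, and nothing else looked moved in the pictures.
- **Gripper:** It ended clear, 0.2 m up.
- **Disagreement:** The two cameras differ by about 3–4 mm, mainly because the white lid edges shift the measured centres.

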